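Lower the sheet pile into the feeder and close its lid

TASK

The sheet feeder is being put away with its pile of printed sheets inside. Wind its two-armed red-handled crank clockwise (seen from above) until the pile lift is right down at its stop; the crank must pass under the metal guard, so let go and take the other handle each half turn. Then gently lower the yellow lid until it is fully closed over the hopper, leaving the pile lying inside and the other things on the table where they are.

Things in the scene. Friction and masses are not known exactly. Their poses are not given: they have to be found in the camera images.
- hopper: Fixed green open-topped hopper of the sheet feeder, 150 (x) x 200 (y) x 110 (z) mm, walls 6 mm. Origin: centre of its underside, on the table; x points from its front to its hinge side, y to its left, z up. The drive with the crank stands at its right, 245 mm from axis to this origin.
- crank_hub (a point): Top centre of the crank's hub (radius 26 mm, 127 mm above the table), on the crank's vertical axis; at x 0, y -245 mm in the hopper's frame. The straight crank turns clockwise seen from above, stiffly (about 5 N at a handle), about two full turns from the start to a hard stop, and stays where it is left. Under it is a block, top 70 mm up.
- guard_edge (a point): Middle of the red-striped front edge of the flat aluminium guard plate over the far side of the crank's circle; 48 mm beyond the crank's axis. The plate runs 62 mm back (hopper's x) and 100 mm to each side, underside 143 and top 150 mm above the table, on two 14 mm posts at its far corners. The crank passes under it; fingers on a handle do not.
- grip_a (a point): Top centre of one red handle of the crank: an upright cylinder 24 mm in diameter, 50 mm tall (85 to 135 mm above the table), which spins freely on its pin, 70 mm from the crank's axis on a flat steel arm 22 mm wide, 75 to 85 mm above the table.
- grip_b (a point): Top centre of the other red handle, the same, straight across the axis from grip_a.
- deck (a point): Centre of the top face of the aluminium lift plate (130 x 180 mm) in the hopper. Winding the crank lowers it about 25 mm a turn. Its height above the hopper's origin is 83 mm at the start and 33 mm right down at its stop.
- pile: Loose block of printed sheets, 100 x 140 x 45 mm, 0.45 kg, white with blue and grey print on top, lying on the lift plate; it stands 18 mm above the rim at the start. Origin: centre of its underside, z up.
- lid (a joint): Angle of the yellow hinged lid (rad): 0 closed, flat on the rim; about 1.57 upright. A stiff hinge (about 2 N at its edge) holds it where it is left. The lid is 150 x 200 mm and 8 mm thick, hinged along the far rim of the hopper (x +75 mm, z 110 mm in the hopper's frame) and swings down towards the front (-x).
- lid_handle (a point): Outer end of the small black knob on the lid's outer face, 35 mm off the face, 120 mm from the hinge, midway along the lid.
- lid_hinge (a point): Middle of the lid's hinge line, which runs along the hopper's y axis.
- tape_roll: Orange roll of tape lying flat, 100 mm in diameter, 40 mm tall. Bystander. Origin: centre of its underside.
- wrench: Steel wrench, 180 mm long, lying on the table. Bystander. Origin: below its middle, x along it.
- mug: White mug, 80 mm in diameter, 90 mm tall. Bystander. Origin: centre of its underside.
- ink_can: Ink can with blue label, 90 mm in diameter, 100 mm tall. Bystander. Origin: centre of its underside.
- brush: Brush with wooden handle, 200 mm long, lying on the table. Bystander. Origin: below its middle, x along it.
- bundle: Bundle of labels with a blue band, 90 x 130 x 50 mm. Bystander. Origin: centre of its underside.
- block: Wooden pressing block, 60 x 160 x 35 mm. Bystander. Origin: centre of its underside.
Not all that is in view belongs to the job. What is shaped like the pile but purple is not meant.

How it is judged:
On the way, in this order (a step that is already met when the one before it is completed fails the run):
1. the pile lift is wound right down (z of deck in the frame of hopper below 0.0365 m), for 0.2 s.
2. then the lid is closed (value of joint lid below 0.04 rad), for 0.2 s.
At the end, for the whole second after the job is handed in: The lift plate is within 3.5 mm of its lower stop, the lid is within 0.04 rad of closed and at rest, and the pile lies flat (within 0.1 rad), still, on the lift plate inside the hopper (z of deck in the frame of hopper below 0.0365 m and value of joint lid below 0.04 rad and velocity of joint lid below 0.05 rad/s and x of pile in the frame of hopper between -0.03 and 0.03 m and y of pile in the frame of hopper between -0.035 and 0.035 m and z of pile in the frame of hopper below 0.045 m and angle between pile's own z axis and vertical below 0.1 rad and linear speed of pile below 0.02 m/s); the robot touches nothing.
It fails at once if the lid is slammed (faster than 3 rad/s) (velocity of joint lid below -3 rad/s).
It fails at once if a bystander (tape roll, wrench, mug, ink can, brush, bundle or block) is pushed more than 30 mm from its place (distance of any of tape_roll, wrench, mug, ink_can, brush, bundle, block from where it was at the start of the episode above 0.03 m).
It also fails if it takes over 72 s, if anything falls off the work surface, if the arm or the gripper's body presses on something with over 40 N, if the wrist force passes 120 N, or if a joint passes its speed limit or range.

ROBOT

A 6-joint arm with a two-finger parallel gripper is mounted at the origin on the work surface. World frame = base frame: x ahead of the robot, y to its left, z up, the work surface at z = 0. Lengths are in m, angles in rad, forces in N, time in s.
With the tool pointing down it reaches from about 0.25 to 0.8 m from the base axis. Payload 3.9 kg.
Tool frame: the origin (TCP) lies midway between the tips of the shut fingers; the grasp point (between the pads) lies 19 mm behind it; z points along the fingers, y is the direction in which the jaws open and shut (so a half turn about z gives the same grasp; the last joint's range is limited). The gripper opens to 85 mm and grips with 20 to 120 N. Pads are 22 mm wide; open, the fingers measure 114 mm over their backs; the gripper's body (76 mm by 85 mm) begins 54 mm behind the grasp point. The pads swing forward as they close: fully open they stand 13 mm farther back than shut.
Start: joints at [1.17, 0.26, -0.138, 1.173, 0, 1.571], TCP at [0.205, 0.483, 0.231] pointing down, gripper open.
Joint ranges: [-2.78, 2.78], [-0.83, 1.72], [-1.28, 1.37], [-1.9, 2.12], [-1.57, 1.48], [-3.14, 3.14]. Speed limits (rad/s): [2.57, 2.57, 3.14, 3.14, 3.14, 3.14].

INTERFACE

Orientations are given as a 3x3 rotation matrix whose columns are the frame's x, y, z axes.
In Python, from rig import get_state, read_camera, job_done, outline_of, pinpoint gives the robot as it stands. The module is installed in compiled form; this text tells all that it offers.
- The arm moves only by the shell command python3 -m crank 'ROWS' [FORCE]. ROWS is JSON, a list that holds one entry, the list of rows, each a list of 7 numbers: the shift along the tool's x, y, z in cm, then the turn, a rotation vector about the tool's x, y, z in rad, then the finger opening in cm, from 0 to 8.54. In form: [[[x, y, z, ax, ay, az, fingers], ...]]. A call has 1 to 10 rows; each row is the pose to reach, as a shift and turn from the pose commanded when the call began, along the tool's axes at that moment; what a row does not reach only later rows make up. A row lasts 1/8 s, in which the tool goes at most 62.5 mm and 10.7 degrees, less where a joint would pass 70% of its speed; a pose out of reach is approached as far as the arm can. A call with a gripper value outside its range is refused whole. The fingers move at their own pace and stop on an object; FORCE is the grip in N (left out, the last holds). Time passes only in rows, so rows that repeat a pose let the fingers close. It gives the time, the measured TCP pose, the force and the opening at its end, in the units of the state.
- get_state(): the state, without advancing time (a new reading comes with each control period).
- read_camera(name): name is "side" or "top"; returns a dict with "frame" (420x560x3 uint8, red, green, blue), "vertical_fov" (degrees; the focal length in pixels is half the picture's height over the tangent of half this angle, whatever the lens; pixels are square), "cx", "cy" (the principal point, pixels), "k1" (the pictures are not rectified: a ray, as slopes to the right and down, at radius r is drawn at 1 + k1 r^2 times it, then the intrinsics apply), "rvec" (rotation vector, rad) and "tvec" (3), from world to camera coordinates, as OpenCV has them. Camera axes: x right, y down, z forward; pixel columns grow to the right and rows downward; lengths in m; the calibration is good to about 2 mm. A picture is of the moment at which its call begins. There is no depth.
- job_done(): hands the job in, once; it reports no verdict.
Trained networks look in a picture, given as the dict that the camera call returned (one of the last four; its "shot" number tells which), for a name from the list of things; names that differ only in an ending like _2 or _b are one class to them, and where a whole thing is asked for, a point or a joint stands for the part that bears it (a point fixed in the world has none). Each returns a list of dicts, best first, with "confidence" (0 to 1); they miss things now and then, are a little off and sometimes report something else, mostly with a low value. They report only what shows in the picture. A call takes as long as a camera call. They do not tell look-alikes from the thing itself.
- outline_of(target, picture): "pixels" (420x560 bool, what is visible of it) and "rect" ([left, top, width, height] in pixels, round what is visible of it).
- pinpoint(target, picture): "pixel" ([column, row] in pixels: a listed point, or the origin of a listed thing).
The state is a dict: "time_s": time; "q": joint angles; "joint_velocities": joint speeds; "tau": joint torques, N m; "tcp_pos": TCP position; "orientation": TCP orientation; "force": force on the tool from outside, world axes, zero at the start; "moment": the same for the moment, N m; "gripper_width": finger opening in m.
Only numpy, scipy, OpenCV 4.12 (cv2) and the standard library are available. Lean on these libraries where they do the work, as an engineer would, in place of code of your own. Each camera call takes 0.05 s, during which the arm holds its last target. There are 200 camera calls.

## Working session

There is one attempt and no reset: what is moved stays moved. The work goes in short steps, Python scripts to look and compute and a shell command to move; the robot and the scene stay as the last step left them, time stands still between calls to the robot, and variables do not carry over. Pictures are saved under pics/ and viewed, about 8 in all and at most 12, crops included, and the job is handed in when it is done.

```bash
mkdir -p pics; cat > h.py <<'E'
import numpy as np, cv2
from rig import *
def cam(p):
    H,W=p["frame"].shape[:2]; f=H/2/np.tan(np.radians(p["vertical_fov"])/2)
    K=np.array([[f,0,p["cx"]],[0,f,p["cy"]],[0,0,1]]); D=np.array([p["k1"],0,0,0,0])
    R=cv2.Rodrigues(np.array(p["rvec"],float))[0]; return K,D,R,np.array(p["tvec"],float)
def ray(p,px):
    K,D,R,t=cam(p); u=cv2.undistortPoints(np.array([[px]],float),K,D)[0,0]
    return -R.T@t, R.T@np.array([u[0],u[1],1])
def atz(p,px,z):
    o,d=ray(p,px); return o+d*(z-o[2])/d[2]
def tri(ps,pxs):
    A=np.zeros((3,3));b=np.zeros(3)
    for p,x in zip(ps,pxs):
        o,d=ray(p,x); d=d/np.linalg.norm(d); M=np.eye(3)-np.outer(d,d); A+=M;b+=M@o
    return np.linalg.solve(A,b)
def proj(p,X):
    K,D,R,t=cam(p); return cv2.projectPoints(np.array(X,float).reshape(-1,3),p["rvec"],t,K,D)[0][:,0]
E
python3 - <<'E'
from h import *
np.set_printoptions(precision=4,suppress=True)
S=read_camera("side");T=read_camera("top")
cv2.imwrite("pics/a.png",np.hstack([S["frame"],T["frame"]])[:,:,::-1][:, :]) 
cv2.imwrite("pics/s.png",S["frame"][:,:,::-1]);cv2.imwrite("pics/t.png",T["frame"][:,:,::-1])
for n in ["hopper","crank_hub","guard_edge","grip_a","grip_b","deck","pile","lid_handle","lid_hinge","tape_roll","wrench","mug","ink_can","brush","bundle","block"]:
    for nm,p in(("S",S),("T",T)):
        print(n,nm,[(np.round(d["pixel"],1).tolist(),round(d["confidence"],2)) for d in pinpoint(n,p)[:4]])
for n,z in (("crank_hub",.127),("guard_edge",.15),("grip_a",.135),("lid_hinge",.11)):
    for nm,p in(("S",S),("T",T)):
        for d in pinpoint(n,p)[:2]: print(n,nm,atz(p,d["pixel"],z))
s=get_state();print(s)
E
```

```text
hopper S [([260.0, 192.7], 0.78)]
hopper T [([304.8, 220.9], 0.66)]
crank_hub S [([284.3, 212.9], 0.72)]
crank_hub T [([304.7, 221.2], 0.89)]
guard_edge S [([299.4, 207.1], 0.57)]
guard_edge T [([310.9, 197.4], 0.56)]
grip_a S [([308.1, 217.7], 0.93), ([266.0, 207.3], 0.68)]
grip_a T [([327.3, 205.4], 0.87), ([289.5, 239.7], 0.77)]
grip_b S [([308.1, 217.7], 0.93), ([266.0, 207.3], 0.68)]
grip_b T [([327.3, 205.4], 0.87), ([289.5, 239.7], 0.77)]
deck S [([261.7, 175.6], 0.5)]
deck T []
pile S [([249.7, 280.3], 0.96), ([260.8, 173.0], 0.9), ([262.2, 206.0], 0.55)]
pile T [([336.6, 290.2], 0.82), ([222.3, 213.9], 0.71)]
lid_handle S [([281.2, 141.7], 0.68)]
lid_handle T [([216.0, 166.2], 0.92)]
lid_hinge S [([276.4, 166.4], 0.68), ([264.6, 206.4], 0.53), ([260.2, 195.6], 0.5), ([217.5, 151.1], 0.19)]
lid_hinge T []
tape_roll S [([265.1, 205.9], 0.65), ([236.6, 164.3], 0.6), ([263.5, 175.4], 0.38)]
tape_roll T [([155.7, 214.2], 0.68), ([424.2, 198.6], 0.17)]
wrench S [([231.0, 200.5], 0.65)]
wrench T [([218.4, 253.2], 0.6)]
mug S [([178.9, 171.3], 0.91)]
mug T [([133.6, 293.4], 0.94)]
i
[... 523 characters left out ...]
-0.0395  0.135 ]
grip_a T [ 0.5569 -0.14    0.135 ]
grip_a T [ 0.4653 -0.0387  0.135 ]
lid_hinge S [0.6086 0.1498 0.11  ]
lid_hinge S [ 0.4724 -0.0113  0.11  ]
{'time_s': 2.1, 'q': array([ 1.17  ,  0.26  , -0.1381,  1.1727, -0.    ,  1.5708]), 'joint_velocities': array([ 0.0001,  0.0008,  0.0009, -0.0003,  0.0024, -0.001 ]), 'tau': array([ -0.0009, -40.5609,  25.4228,   0.0012,  -0.0001,   0.    ]), 'tcp_pos': array([0.2048, 0.4834, 0.2313]), 'orientation': array([[-0.9207,  0.3902,  0.    ],
       [ 0.3902,  0.9207,  0.    ],
       [-0.    ,  0.    , -1.    ]]), 'force': array([-0.4134,  0.0765, -0.6102]), 'moment': array([ 0.    , -0.039 , -0.0379]), 'gripper_width': 0.08549877372125655}
```

View pics/s.png

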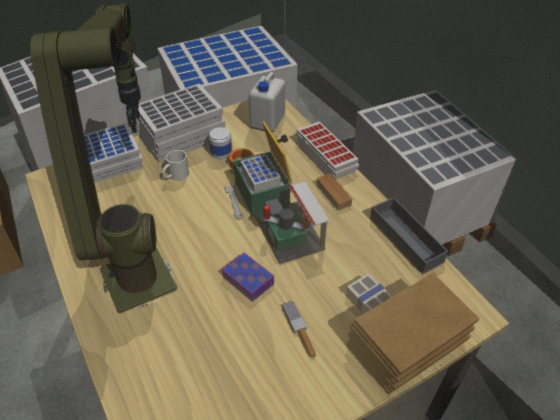

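View pics/t.png

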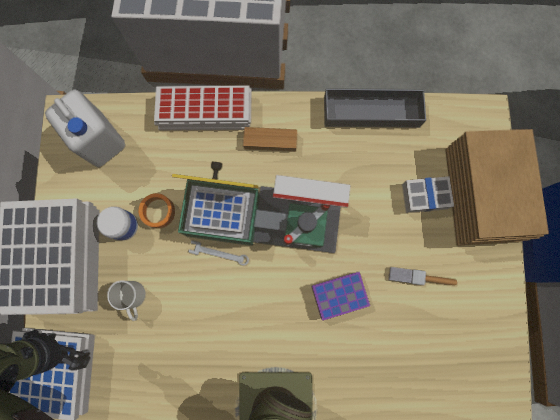

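Look-alikes: the pile is (222,213) top / (261,173) side, white and blue on the lift. The purple block at (337,290) / (250,280), the red-print stack and the blue-print stacks are not it. The red handles show at (327,205) and (289,239) in the top view. Next I refine these and check them in a crop.

```bash
python3 - <<'E'
from h import *
np.set_printoptions(precision=4,suppress=True)
S=read_camera("side");T=read_camera("top")
f=lambda n,p:[d["pixel"] for d in pinpoint(n,p)]
gs=f("grip_a",S);gt=f("grip_a",T)
for a in gs[:2]:
  for b in gt[:2]: print("grip",tri([S,T],[a,b]))
for n in("crank_hub","guard_edge","lid_handle"):
  a,b=f(n,S),f(n,T)
  if a and b: print(n,tri([S,T],[a[0],b[0]]))
for nm,n,z in(("T","hopper",.11),("T","pile",.128),("T","lid",.18)):
  for o in outline_of(n,T)[:2]:
    print(n,o["rect"],round(o["confidence"],2)); c=max(cv2.findContours(o["pixels"].astype(np.uint8),0,2)[0],key=cv2.contourArea)
    w=np.array([atz(T,q[0],z)[:2] for q in c],np.float32); print(cv2.minAreaRect(w))
for n,p in(("T",T),("S",S)):
  hsv=cv2.cvtColor(p["frame"],cv2.COLOR_RGB2HSV); m=((hsv[...,0]<8)|(hsv[...,0]>172))&(hsv[...,1]>150)&(hsv[...,2]>60)
  k,l,st,c=cv2.connectedComponentsWithStats(m.astype(np.uint8)); print(n,[(st[i].tolist(),c[i].round(1).tolist()) for i in range(1,k) if st[i,4]>5 and 150<c[i][0]<350 and 120<c[i][1]<260])
a=cv2.resize(T["frame"][150:265,170:350],None,fx=4,fy=4,interpolation=2)
cv2.imwrite("pics/tc.png",a[:,:,::-1])
a=cv2.resize(S["frame"][120:265,220:340],None,fx=4,fy=4,interpolation=2)
cv2.imwrite("pics/sc.png",a[:,:,::-1])
E
```

```text
grip [ 0.4828 -0.1135  0.2172]
grip [ 0.469  -0.0348  0.133 ]
grip [ 0.5614 -0.1431  0.1328]
grip [ 0.5409 -0.0701  0.0719]
crank_hub [ 0.5171 -0.08    0.109 ]
guard_edge [ 0.5616 -0.0913  0.1526]
lid_handle [0.6336 0.1382 0.2566]
hopper [171.5, 161.5, 175.8, 93.2] 0.67
((0.5573716163635254, 0.05140972137451172), (0.49109071493148804, 0.2186211496591568), 81.57952880859375)
pile [309.5, 266.6, 59.6, 51.9] 0.9
((0.32101771235466003, -0.1699407994747162), (0.09728165715932846, 0.13668346405029297), 15.89914321899414)
pile [192.2, 189.2, 53.1, 43.0] 0.89
((0.5409185886383057, 0.15316998958587646), (0.14684516191482544, 0.10735120624303818), 82.93186950683594)
lid [173.4, 163.3, 84.2, 23.8] 0.56
((0.633045494556427, 0.12150538712739944), (0.1550201177597046, 0.05538023263216019), 81.56751251220703)
lid [400.8, 179.3, 53.4, 32.2] 0.43
((0.5777304172515869, -0.3967697024345398), (0.09191909432411194, 0.13492821156978607), 5.20157527923584)
T [([274, 194, 74, 12, 165], [310.3, 199.5]), ([324, 205, 5, 3, 9], [325.6, 206.3]), ([284, 235, 8, 9, 43], [287.4, 239.0])]
S [([319, 125, 4, 3, 8], [3
[... 379 characters left out ...]
 4, 3, 6], [331.5, 137.0]), ([322, 139, 5, 3, 10], [323.8, 140.0]), ([318, 140, 4, 4, 10], [319.5, 141.5]), ([313, 142, 5, 3, 9], [315.0, 143.0]), ([332, 143, 4, 4, 10], [333.5, 144.5]), ([336, 142, 4, 3, 7], [337.6, 142.9]), ([327, 144, 5, 4, 12], [329.2, 145.8]), ([324, 146, 4, 4, 9], [325.3, 147.3]), ([319, 148, 5, 3, 9], [321.0, 149.0]), ([338, 148, 9, 5, 23], [341.6, 149.8]), ([334, 151, 4, 3, 9], [335.6, 151.9]), ([330, 152, 4, 4, 9], [331.6, 153.7]), ([325, 154, 5, 3, 9], [327.0, 155.0]), ([344, 155, 5, 4, 13], [346.2, 156.6]), ([340, 157, 5, 4, 13], [341.8, 158.4]), ([336, 158, 4, 4, 10], [337.5, 159.5]), ([332, 160, 4, 4, 8], [333.4, 161.4]), ([263, 206, 7, 13, 59], [266.6, 211.7])]
```

View pics/tc.png

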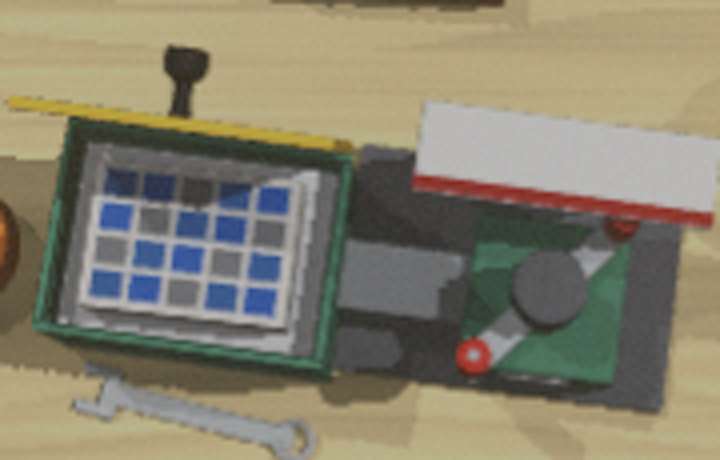

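View pics/sc.png

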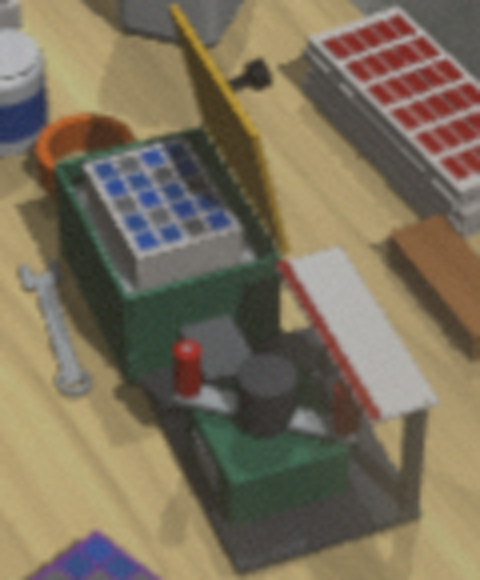

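```bash
python3 -m crank '[[[0,0,-1,0,0,-0.1,4.4]]]' 70; python3 -c "
from h import *
s=get_state();print(s['q'],s['orientation'])"
```

```text
time_s: 2.88
tcp_pos: [0.2046, 0.4828, 0.2407]
orientation: [[-0.956, 0.294, -0.001], [0.294, 0.956, -0.002], [0.0, -0.002, -1.0]]
force: [-0.6, -0.1, 0.8]
gripper_width: 0.0694
[ 1.16998015e+00  2.56510381e-01 -1.18260885e-01  1.19788442e+00
 -1.76515454e-05  1.46803500e+00] [[-9.55909457e-01  2.93660701e-01 -7.09212136e-04]
 [ 2.93661507e-01  9.55907927e-01 -1.71887541e-03]
 [ 1.73175343e-04 -1.85135757e-03 -9.99998271e-01]]
```

```bash
python3 - <<'E'
from h import *
np.set_printoptions(precision=4,suppress=True)
S=read_camera("side");T=read_camera("top")
t=lambda x,y:(np.array([x,y])+.5)/4-.5+[170,150]
s=lambda x,y:(np.array([x,y])+.5)/4-.5+[220,120]
print("hubT",atz(T,t(549,287),.127),"hubS",atz(S,s(267,371),.127),tri([T,S],[t(549,287),s(267,371)]))
print("gripT",atz(T,t(473,355),.135),"gripS",atz(S,s(187,346),.135),tri([T,S],[t(473,355),s(187,346)]))
gl,gr=atz(T,t(414,181),.15),atz(T,t(712,220),.15);print("guard",gl,gr,(gl+gr)/2,np.hypot(*(gl-gr)[:2]),np.degrees(np.arctan2(*(gl-gr)[:2])))
sl,sr=atz(S,s(283,264),.15),atz(S,s(372,418),.15);print("guardS",sl,sr,(sl+sr)/2,np.hypot(*(sl-sr)[:2]),np.degrees(np.arctan2(*(sl-sr)[:2])))
C=[atz(T,t(*q),.11) for q in((35,328),(330,374),(355,152),(68,118))]
for c in C:print("rim",c)
print(np.mean(C,0),[np.hypot(*(C[i]-C[i-1])[:2]) for i in range(4)])
# predict hopper from hub
E
```

```text
hubT [ 0.515  -0.0854  0.127 ] hubS [ 0.5142 -0.0868  0.127 ] [ 0.5151 -0.0855  0.1254]
gripT [ 0.4688 -0.0344  0.135 ] gripS [ 0.4668 -0.0353  0.135 ] [ 0.4682 -0.0342  0.1335]
guard [0.5825 0.0043 0.15  ] [ 0.5562 -0.192   0.15  ] [ 0.5694 -0.0938  0.15  ] 0.19812804993504246 7.628640735958571
guardS [ 0.5788 -0.002   0.15  ] [ 0.5495 -0.193   0.15  ] [ 0.5642 -0.0975  0.15  ] 0.19320674189676676 8.713512190180946
rim [0.4896 0.2618 0.11  ]
rim [0.4585 0.0612 0.11  ]
rim [0.611  0.0455 0.11  ]
rim [0.6355 0.2443 0.11  ]
[0.5487 0.1532 0.11  ] [np.float64(0.14701404056913073), np.float64(0.2029781144385456), np.float64(0.15327013650603866), np.float64(0.20034979563535255)]
```

```bash
cat >> h.py <<'E'
from scipy.spatial.transform import Rotation as Ro
YAW=-0.135; HX=np.array([np.cos(YAW),np.sin(YAW),0]); HY=np.array([-np.sin(YAW),np.cos(YAW),0]); Z=np.array([0,0,1.])
HUB=np.array([.5147,-.086,.127]); HOP=HUB*[1,1,0]+.245*HY
RT=np.c_[-HX,HY,-Z]
def goto(P,R=RT):
    s=get_state(); A=np.array(s["orientation"])
    return np.round(np.r_[A.T@(P-s["tcp_pos"])*100,Ro.from_matrix(A.T@R).as_rotvec()],3)
def pt(phi,r=.070,z=.098): # phi deg clockwise from front
    a=np.radians(phi); return HUB*[1,1,0]-HX*r*np.cos(a)+HY*r*np.sin(a)+Z*z
E
python3 -c "
from h import *
print(goto(pt(40,z=.24)),np.degrees(np.arctan2(.0446,.0532)))"
```

```text
[-4.0432e+01 -4.1708e+01  1.5000e-01  2.0000e-03  0.0000e+00 -1.6600e-01] 39.97464704417206
```

```bash
python3 -m crank '[[[-4,-4.2,0,0,0,-0.016,4.4],[-8,-8.4,0,0,0,-0.03,4.4],[-12,-12.5,0,0,0,-0.05,4.4],[-16,-16.7,0,0,0,-0.07,4.4],[-20.2,-20.9,0,0,0,-0.08,4.4],[-24.3,-25,0,0,0,-0.1,4.4],[-28.3,-29.2,0,0,0,-0.12,4.4],[-32.3,-33.4,0,0,0,-0.13,4.4],[-36.4,-37.5,0,0,0,-0.15,4.4],[-40.4,-41.7,0,0,0,-0.166,4.4]]]' 70; python3 -c "
from h import *
print(goto(pt(40,z=.14)),get_state()['q'])"
```

```text
time_s: 4.22
tcp_pos: [0.4679, -0.0365, 0.2413]
orientation: [[-0.991, 0.136, 0.001], [0.136, 0.991, 0.0], [-0.001, 0.0, -1.0]]
force: [0.9, 0.7, 0.1]
gripper_width: 0.0441
[ 6.8000e-02  2.2000e-01  1.0126e+01  0.0000e+00  1.0000e-03 -1.0000e-03] [-7.80545405e-02  1.59800114e-01 -2.43256873e-01  1.16689654e+00
  3.23249646e-04  5.83887686e-02]
```

```bash
python3 -m crank '[[[0.05,0.2,4,0,0,0,4.4],[0.05,0.2,8,0,0,0,4.4],[0.05,0.2,11,0,0,0,4.4],[0.05,0.2,13,0,0,0,4.4],[0.05,0.2,14.3,0,0,0,4.4],[0.05,0.2,14.3,0,0,0,4.4]]]' 70; python3 -m crank '[[[0,0,0,0,0,0,1.5],[0,0,0,0,0,0,1.5],[0,0,0,0,0,0,1.5],[0,0,0,0,0,0,1.5],[0,0,0,0,0,0,1.5],[0,0,0,0,0,0,1.5]]]' 60;  python3 - <<'E'
from h import *
S=read_camera("side");T=read_camera("top");cv2.imwrite("pics/g.png",np.hstack([cv2.resize(p["frame"][y:y+110,x:x+100],None,fx=4,fy=4,interpolation=2) for p,x,y in((T,250,170),(S,230,150))])[:,:,::-1])
p0=get_state()["tcp_pos"]
# rows relative to current for arc from phi 40
for a in range(40,125,10): print(a,np.round((RT.T@(pt(a)-pt(40)))*100,2))
print(get_state()['q'])
E
```

```text
time_s: 4.97
tcp_pos: [0.4662, -0.0325, 0.0976]
orientation: [[-0.991, 0.135, -0.002], [0.135, 0.991, 0.0], [0.002, -0.0, -1.0]]
force: [-0.4, -0.0, -0.2]
gripper_width: 0.0439
time_s: 5.72
tcp_pos: [0.468, -0.0331, 0.0993]
orientation: [[-0.991, 0.135, 0.002], [0.135, 0.991, -0.001], [-0.003, -0.001, -1.0]]
force: [-0.5, -3.0, 5.7]
gripper_width: 0.0224
40 [0. 0. 0.]
50 [-0.86  0.86  0.  ]
60 [-1.86  1.56  0.  ]
70 [-2.97  2.08  0.  ]
80 [-4.15  2.39  0.  ]
90 [-5.36  2.5   0.  ]
100 [-6.58  2.39  0.  ]
110 [-7.76  2.08  0.  ]
120 [-8.86  1.56  0.  ]
[-0.06990184  0.26533499 -0.50408219  0.79892586 -0.00114647  0.06533516]
```

View pics/g.png

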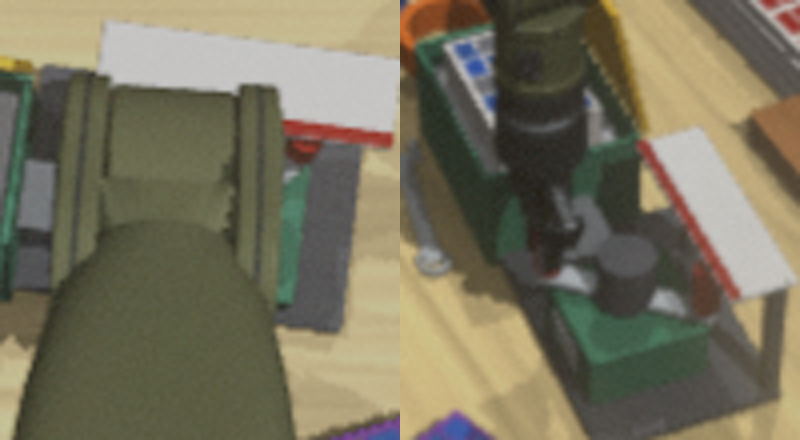

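The side view shows the fingers on the red handle (composite 546,265), and the opening of 22 mm matches. I start winding in small steps.

```bash
python3 -m crank '[[[-0.86,0.86,0,0,0,0,1.5],[-1.86,1.56,0,0,0,0,1.5],[-2.4,1.84,0,0,0,0,1.5],[-2.97,2.08,0,0,0,0,1.5]]]' 60; python3 - <<'E'
from h import *
s=get_state();print(s["force"],np.round(RT.T@(s["tcp_pos"]-pt(70))*1000,1))
for a in range(70,125,10): print(a,np.round((RT.T@(pt(a)-pt(70)))*100,2))
E
```

```text
time_s: 6.32
tcp_pos: [0.4992, -0.0171, 0.0993]
orientation: [[-0.991, 0.135, 0.0], [0.135, 0.991, -0.003], [-0.001, -0.003, -1.0]]
force: [-2.5, -4.8, 8.9]
gripper_width: 0.0227
[-2.46156771 -4.82052339  8.9172372 ] [ 0.7  0.4 -1.3]
70 [0. 0. 0.]
80 [-1.18  0.32  0.  ]
90 [-2.39  0.42  0.  ]
100 [-3.61  0.32  0.  ]
110 [-4.79  0.    0.  ]
120 [-5.89 -0.52  0.  ]
```

```bash
python3 -m crank '[[[-1.18,0.32,0,0,0,0,1.5],[-2.39,0.42,0,0,0,0,1.5],[-3.61,0.32,0,0,0,0,1.5],[-4.79,0,0,0,0,0,1.5],[-5.0,-0.1,0,0,0,0,1.5],[-5.0,-0.1,0,0,0,0,1.5]]]' 60; python3 -m crank '[[[0,0,0,0,0,0,4],[0,0,0,0,0,0,4],[0,0,-3.5,0,0,0,4],[0,0,-7,0,0,0,4],[2.6,-6.5,-7,0,0,0,4],[5.2,-13,-7,0,0,0,4],[5.2,-13,-7,0,0,0,4]]]' 60
python3 - <<'E'
from h import *
s=get_state();print(s['force'],np.round(RT.T@(s["tcp_pos"]-pt(-68,z=.168))*1000,1))
S=read_camera("side");T=read_camera("top");cv2.imwrite("pics/g2.png",np.hstack([cv2.resize(p["frame"][y:y+110,x:x+100],None,fx=4,fy=4,interpolation=2) for p,x,y in((T,250,170),(S,230,150))])[:,:,::-1])
for p in(S,T):
  print([(np.round(atz(p,d["pixel"],.135),4),round(d["confidence"],2)) for d in pinpoint("grip_a",p)])
print(pt(-68),pt(112))
E
```

```text
time_s: 7.08
tcp_pos: [0.5481, -0.024, 0.0993]
orientation: [[-0.991, 0.135, -0.001], [0.135, 0.991, -0.001], [0.0, -0.001, -1.0]]
force: [-3.4, -3.7, 8.0]
gripper_width: 0.0226
time_s: 7.95
tcp_pos: [0.4776, -0.1472, 0.1681]
orientation: [[-0.99, 0.138, -0.001], [0.138, 0.99, 0.0], [0.001, 0.0, -1.0]]
force: [0.5, 0.4, -0.2]
gripper_width: 0.0399
[ 0.49169108  0.41937264 -0.2072007 ] [ 2.3 -0.8 -0.1]
[(array([ 0.4655, -0.1566,  0.135 ]), 0.58)]
[(array([ 0.5548, -0.0311,  0.135 ]), 0.6), (array([0.7465, 0.0159, 0.135 ]), 0.58)]
[ 0.47998083 -0.14678305  0.098     ] [ 0.54941917 -0.02521695  0.098     ]
```

View pics/g2.png

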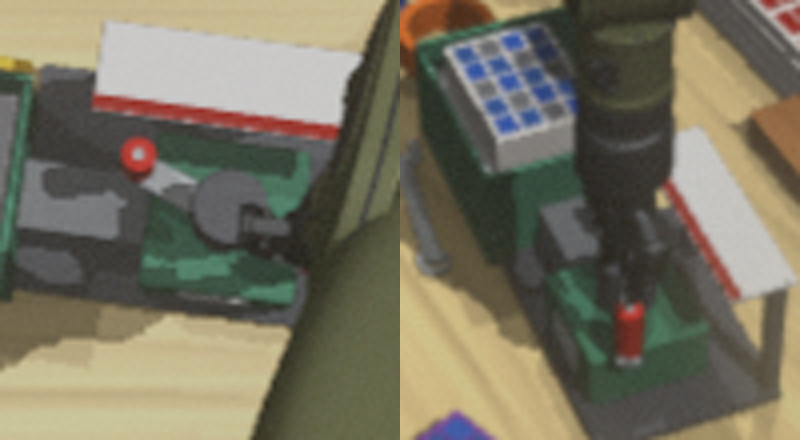

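The crank turned: the released handle is at (138,155) in the composite's top half, just ahead of the guard. The other handle is below the fingers at (629,312). I check its position.

```bash
python3 - <<'E'
from h import *
S=read_camera("side");T=read_camera("top")
a=atz(T,(284.1,208.4),.135);b=atz(S,(286.9,227.6),.135)
for v in(a,b):
  d=v-HUB; print(v,"phi",np.degrees(np.arctan2(d@HY,-d@HX)),np.hypot(*d[:2]))
print(goto(pt(-68)))
for k in range(-68,113,18): print(k,np.round((RT.T@(pt(k)-pt(-68)))*100,2))
E
```

```text
[ 0.54885541 -0.02468528  0.135     ] phi 111.38509349255685 0.07018608339007014
[ 0.47759922 -0.15345462  0.135     ] phi -68.92365246304652 0.07698437776443687
[ 1.600e-02 -2.490e-01  7.018e+00  1.000e-03  0.000e+00  2.000e-03]
-68 [0. 0. 0.]
-50 [1.88 1.13 0.  ]
-32 [3.31 2.78 0.  ]
-14 [4.17 4.8  0.  ]
4 [4.36 6.98 0.  ]
22 [3.87 9.11 0.  ]
40 [ 2.74 10.99  0.  ]
58 [ 1.09 12.43  0.  ]
76 [-0.93 13.28  0.  ]
94 [-3.11 13.47  0.  ]
112 [-5.24 12.98  0.  ]
```

```bash
python3 -m crank '[[[0,-0.1,3.5,0,0,0,4],[0,-0.1,6,0,0,0,4],[0,-0.1,7,0,0,0,4],[0,-0.1,7,0,0,0,4],[0,-0.1,7,0,0,0,1.5],[0,-0.1,7,0,0,0,1.5],[0,-0.1,7,0,0,0,1.5],[0,-0.1,7,0,0,0,1.5]]]' 60; python3 -m crank '[[[0.9,0.5,0,0,0,0,1.5],[1.88,1.13,0,0,0,0,1.5],[3.31,2.78,0,0,0,0,1.5],[4.17,4.8,0,0,0,0,1.5]]]' 60
python3 - <<'E'
from h import *
s=get_state();print(s['force'],np.round(RT.T@(s["tcp_pos"]-pt(-14))*1000,1))
for k in range(-14,113,14): print(k,np.round((RT.T@(pt(k)-pt(-14)))*100,2))
E
```

```text
time_s: 9.25
tcp_pos: [0.4804, -0.1469, 0.0994]
orientation: [[-0.991, 0.135, 0.002], [0.135, 0.991, -0.001], [-0.002, -0.0, -1.0]]
force: [-0.1, -0.9, 5.2]
gripper_width: 0.0226
time_s: 9.75
tcp_pos: [0.4445, -0.0948, 0.0994]
orientation: [[-0.991, 0.136, 0.001], [0.136, 0.991, -0.004], [-0.002, -0.004, -1.0]]
force: [1.1, -4.3, 4.2]
gripper_width: 0.0227
[ 1.12777313 -4.3311765   4.15207417] [ 0.4 -1.2 -1.4]
-14 [0. 0. 0.]
0 [0.21 1.69 0.  ]
14 [-0.    3.39  0.  ]
28 [-0.61  4.98  0.  ]
42 [-1.59  6.38  0.  ]
56 [-2.88  7.5   0.  ]
70 [-4.4   8.27  0.  ]
84 [-6.06  8.66  0.  ]
98 [-7.77  8.63  0.  ]
112 [-9.41  8.18  0.  ]
```

```bash
python3 -m crank '[[[0.21,1.69,0,0,0,0,1.5],[0,3.39,0,0,0,0,1.5],[-0.61,4.98,0,0,0,0,1.5],[-1.59,6.38,0,0,0,0,1.5],[-2.88,7.5,0,0,0,0,1.5],[-4.4,8.27,0,0,0,0,1.5],[-6.06,8.66,0,0,0,0,1.5],[-7.77,8.63,0,0,0,0,1.5],[-9.41,8.18,0,0,0,0,1.5],[-9.41,8.18,0,0,0,0,1.5]]]' 60; python3 -m crank '[[[0,0,0,0,0,0,4],[0,0,0,0,0,0,4],[0,0,-3.5,0,0,0,4],[0,0,-7,0,0,0,4],[2.6,-6.5,-7,0,0,0,4],[5.2,-13,-7,0,0,0,4],[5.2,-13,-7,0,0,0,4]]]' 60
python3 - <<'E'
from h import *
s=get_state();print(s['force'],goto(pt(-68)))
T=read_camera("top")
hsv=cv2.cvtColor(T["frame"],cv2.COLOR_RGB2HSV); m=((hsv[...,0]<8)|(hsv[...,0]>172))&(hsv[...,1]>150)&(hsv[...,2]>60)
k,l,st,c=cv2.connectedComponentsWithStats(m.astype(np.uint8))
for i in range(1,k):
  if st[i,4]>15 and 250<c[i][0]<350 and 180<c[i][1]<260:
    v=atz(T,c[i],.133);d=v-HUB;print(c[i],st[i,4],"phi",np.degrees(np.arctan2(d@HY,-d@HX)),np.hypot(*d[:2]))
E
```

```text
time_s: 11.0
tcp_pos: [0.5506, -0.0257, 0.0994]
orientation: [[-0.991, 0.135, 0.003], [0.135, 0.991, -0.001], [-0.003, -0.001, -1.0]]
force: [0.8, -2.1, 5.8]
gripper_width: 0.0227
time_s: 11.88
tcp_pos: [0.4773, -0.1484, 0.168]
orientation: [[-0.99, 0.138, -0.002], [0.138, 0.99, 0.0], [0.002, 0.0, -1.0]]
force: [0.8, -0.3, 0.3]
gripper_width: 0.04
[ 0.76035064 -0.29650481  0.27771247] [-2.580e-01  1.950e-01  7.004e+00  0.000e+00 -2.000e-03 -3.000e-03]
[303.63909774 198.57142857] 133 phi 163.97203738806542 0.061783253990929925
[284.86363636 207.79545455] 44 phi 113.63752494933318 0.06939944684867572
```

```bash
python3 -m crank '[[[-0.1,0.1,3.5,0,0,0,4],[-0.1,0.1,6,0,0,0,4],[-0.1,0.1,7,0,0,0,4],[-0.1,0.1,7,0,0,0,4],[-0.1,0.1,7,0,0,0,1.5],[-0.1,0.1,7,0,0,0,1.5],[-0.1,0.1,7,0,0,0,1.5],[-0.1,0.1,7,0,0,0,1.5]]]' 60; python3 -m crank '[[[0.9,0.5,0,0,0,0,1.5],[1.88,1.13,0,0,0,0,1.5],[3.31,2.78,0,0,0,0,1.5],[4.17,4.8,0,0,0,0,1.5]]]' 60
python3 -m crank '[[[0.21,1.69,0,0,0,0,1.5],[0,3.39,0,0,0,0,1.5],[-0.61,4.98,0,0,0,0,1.5],[-1.59,6.38,0,0,0,0,1.5],[-2.88,7.5,0,0,0,0,1.5],[-4.4,8.27,0,0,0,0,1.5],[-6.06,8.66,0,0,0,0,1.5],[-7.77,8.63,0,0,0,0,1.5],[-9.41,8.18,0,0,0,0,1.5],[-9.41,8.18,0,0,0,0,1.5]]]' 60; python3 -m crank '[[[0,0,0,0,0,0,4],[0,0,0,0,0,0,4],[0,0,-3.5,0,0,0,4],[0,0,-7,0,0,0,4],[2.6,-6.5,-7,0,0,0,4],[5.2,-13,-7,0,0,0,4],[5.2,-13,-7,0,0,0,4]]]' 60
cat >c.py <<'E'
from h import *
s=get_state();print(s['force'],goto(pt(-68)))
T=read_camera("top")
hsv=cv2.cvtColor(T["frame"],cv2.COLOR_RGB2HSV); m=((hsv[...,0]<8)|(hsv[...,0]>172))&(hsv[...,1]>150)&(hsv[...,2]>60)
k,l,st,c=cv2.connectedComponentsWithStats(m.astype(np.uint8))
for i in range(1,k):
  if st[i,4]>15 and 250<c[i][0]<350 and 180<c[i][1]<260:
    v=atz(T,c[i],.133);d=v-HUB;print(c[i],st[i,4],"phi",np.degrees(np.arctan2(d@HY,-d@HX)),np.hypot(*d[:2]))
E
python3 c.py
```

```text
time_s: 12.92
tcp_pos: [0.4819, -0.1458, 0.0993]
orientation: [[-0.991, 0.134, 0.002], [0.134, 0.991, 0.0], [-0.002, 0.001, -1.0]]
force: [-0.0, 2.8, 6.1]
gripper_width: 0.0222
time_s: 13.42
tcp_pos: [0.4486, -0.0931, 0.0994]
orientation: [[-0.991, 0.135, 0.007], [0.135, 0.991, -0.002], [-0.007, -0.001, -1.0]]
force: [11.9, -3.3, -4.2]
gripper_width: 0.0223
time_s: 14.68
tcp_pos: [0.5509, -0.024, 0.0993]
orientation: [[-0.991, 0.134, 0.001], [0.134, 0.991, 0.0], [-0.001, 0.001, -1.0]]
force: [2.9, -0.2, 7.0]
gripper_width: 0.0226
time_s: 15.55
tcp_pos: [0.478, -0.1477, 0.1677]
orientation: [[-0.99, 0.138, -0.003], [0.138, 0.99, 0.0], [0.003, -0.0, -1.0]]
force: [-0.3, 0.8, -0.7]
gripper_width: 0.04
[-0.28097183  0.81188454 -0.71344994] [-2.090e-01  1.220e-01  6.965e+00 -0.000e+00 -3.000e-03 -3.000e-03]
[303.25       198.52272727] 132 phi 163.03901146923852 0.062073711279992484
[283.80434783 209.19565217] 46 phi 109.78306906401758 0.07000802992695059
```

```bash
python3 -m crank '[[[0.1,-0.1,3.5,0,0,0,4],[0.1,-0.1,6,0,0,0,4],[0.1,-0.1,7,0,0,0,4],[0.1,-0.1,7,0,0,0,4],[0.1,-0.1,7,0,0,0,1.5],[0.1,-0.1,7,0,0,0,1.5],[0.1,-0.1,7,0,0,0,1.5],[0.1,-0.1,7,0,0,0,1.5]]]' 60; python3 -m crank '[[[0.9,0.5,0,0,0,0,1.5],[1.88,1.13,0,0,0,0,1.5],[3.31,2.78,0,0,0,0,1.5],[4.17,4.8,0,0,0,0,1.5]]]' 60
python3 -m crank '[[[0.21,1.69,0,0,0,0,1.5],[0,3.39,0,0,0,0,1.5],[-0.61,4.98,0,0,0,0,1.5],[-1.59,6.38,0,0,0,0,1.5],[-2.88,7.5,0,0,0,0,1.5],[-4.4,8.27,0,0,0,0,1.5],[-6.06,8.66,0,0,0,0,1.5],[-7.77,8.63,0,0,0,0,1.5],[-9.41,8.18,0,0,0,0,1.5],[-9.41,8.18,0,0,0,0,1.5]]]' 60; python3 -m crank '[[[0,0,0,0,0,0,4],[0,0,0,0,0,0,4],[0,0,-3.5,0,0,0,4],[0,0,-7,0,0,0,4],[2.6,-6.5,-7,0,0,0,4],[5.2,-13,-7,0,0,0,4],[5.2,-13,-7,0,0,0,4]]]' 60
python3 c.py
```

```text
time_s: 16.6
tcp_pos: [0.481, -0.1474, 0.0993]
orientation: [[-0.991, 0.135, 0.002], [0.135, 0.991, -0.001], [-0.002, -0.001, -1.0]]
force: [-0.8, -1.6, 5.8]
gripper_width: 0.0226
time_s: 17.1
tcp_pos: [0.4441, -0.0954, 0.0993]
orientation: [[-0.991, 0.137, -0.001], [0.137, 0.991, -0.004], [0.0, -0.004, -1.0]]
force: [-2.4, -4.1, 7.5]
gripper_width: 0.0224
time_s: 18.35
tcp_pos: [0.5511, -0.0264, 0.0993]
orientation: [[-0.991, 0.135, 0.002], [0.135, 0.991, -0.002], [-0.003, -0.001, -1.0]]
force: [0.8, -3.2, 6.0]
gripper_width: 0.0226
time_s: 19.23
tcp_pos: [0.4782, -0.1488, 0.1681]
orientation: [[-0.99, 0.138, -0.002], [0.138, 0.99, 0.001], [0.002, 0.0, -1.0]]
force: [0.2, 0.4, -0.8]
gripper_width: 0.0402
[ 0.1574311   0.35414652 -0.7611517 ] [-1.620e-01  2.260e-01  7.006e+00  0.000e+00 -2.000e-03 -3.000e-03]
[304.30656934 198.68613139] 137 phi 165.58221723473108 0.06123938917829048
[285.15555556 206.86666667] 45 phi 115.72680095763712 0.07008321105959876
```

```bash
python3 -m crank '[[[0,0.1,3.5,0,0,0,4],[0,0.1,6,0,0,0,4],[0,0.1,7,0,0,0,4],[0,0.1,7,0,0,0,4],[0,0.1,7,0,0,0,1.5],[0,0.1,7,0,0,0,1.5],[0,0.1,7,0,0,0,1.5],[0,0.1,7,0,0,0,1.5]]]' 60; python3 -m crank '[[[0.9,0.5,0,0,0,0,1.5],[1.88,1.13,0,0,0,0,1.5],[3.31,2.78,0,0,0,0,1.5],[4.17,4.8,0,0,0,0,1.5]]]' 60
python3 -m crank '[[[0.21,1.69,0,0,0,0,1.5],[0.14,2.54,0,0,0,0,1.5],[0,3.39,0,0,0,0,1.5],[-0.15,3.9,0,0,0,0,1.5]]]' 60
python3 - <<'E'
from h import *
s=get_state();d=s["tcp_pos"]-HUB;f=np.degrees(np.arctan2(d@HY,-d@HX));print("phi",f,np.hypot(*d[:2]))
for k in range(0,45,4): print(k,np.round((RT.T@(pt(18+k)-pt(18)))*100,2))
S=read_camera("side");
for d in pinpoint("deck",S):print(d)
cv2.imwrite("pics/d.png",cv2.resize(S["frame"][120:265,210:340],None,fx=4,fy=4,interpolation=2)[:,:,::-1])
E
```

```text
time_s: 20.27
tcp_pos: [0.4819, -0.1454, 0.0994]
orientation: [[-0.991, 0.134, 0.003], [0.134, 0.991, 0.002], [-0.003, 0.002, -1.0]]
force: [0.8, 4.2, 4.1]
gripper_width: 0.0225
time_s: 20.78
tcp_pos: [0.4499, -0.0948, 0.0995]
orientation: [[-0.991, 0.136, 0.009], [0.136, 0.991, -0.005], [-0.009, -0.003, -1.0]]
force: [11.4, -3.2, -8.6]
gripper_width: 0.0226
time_s: 21.28
tcp_pos: [0.4557, -0.0573, 0.0994]
orientation: [[-0.991, 0.135, 0.006], [0.135, 0.991, -0.007], [-0.007, -0.006, -1.0]]
force: [4.0, -7.7, -1.7]
gripper_width: 0.0223
phi 18.182411846135803 0.0655740108612815
0 [0. 0. 0.]
4 [-0.17  0.46  0.  ]
8 [-0.37  0.91  0.  ]
12 [-0.6   1.34  0.  ]
16 [-0.85  1.75  0.  ]
20 [-1.14  2.15  0.  ]
24 [-1.46  2.52  0.  ]
28 [-1.79  2.87  0.  ]
32 [-2.16  3.2   0.  ]
36 [-2.54  3.5   0.  ]
40 [-2.95  3.77  0.  ]
44 [-3.37  4.02  0.  ]
```

```bash
python3 -m crank '[[[0.1,0.46,0,0,0,0,1.5],[0,0.91,0,0,0,0,1.5],[-0.25,1.34,0,0,0,0,1.5],[-0.5,1.75,0,0,0,0,1.5]]]' 60; python3 -m crank '[[[-0.29,0.4,0,0,0,0,1.5],[-0.6,0.77,0,0,0,0,1.5]]]' 60;python3 -m crank '[[[-0.33,0.35,0,0,0,0,1.5],[-0.33,0.35,0,0,0,0,1.5]]]' 60
python3 - <<'E'
from h import *
s=get_state();d=s["tcp_pos"]-HUB;f=np.degrees(np.arctan2(d@HY,-d@HX));print("phi",f,np.hypot(*d[:2]))
print("f tang", s["force"]@(HX*np.sin(np.radians(f))+HY*np.cos(np.radians(f))))
E
```

```text
time_s: 21.88
tcp_pos: [0.4646, -0.0425, 0.0995]
orientation: [[-0.991, 0.137, 0.009], [0.137, 0.991, -0.011], [-0.01, -0.01, -1.0]]
force: [7.9, -12.0, -5.2]
gripper_width: 0.0224
time_s: 22.12
tcp_pos: [0.469, -0.0375, 0.0993]
orientation: [[-0.991, 0.137, 0.004], [0.137, 0.99, -0.016], [-0.006, -0.015, -1.0]]
force: [-0.8, -19.3, 4.6]
gripper_width: 0.0226
time_s: 22.38
tcp_pos: [0.4691, -0.0374, 0.0993]
orientation: [[-0.99, 0.139, -0.002], [0.139, 0.99, -0.022], [-0.001, -0.022, -1.0]]
force: [-4.6, -24.5, 9.5]
gripper_width: 0.0226
phi 39.089532606650145 0.06669585603838755
f tang -20.087340436933225
```

The crank hit its stop: no further motion, and the tangential force rose to 20 N at about 719° of turn. I release, lift and check the deck and lid.

```bash
python3 -m crank '[[[0.2,-0.2,0,0,0,0,4],[0.2,-0.2,0,0,0,0,4],[0.2,-0.2,0,0,0,0,4],[0.2,-0.2,-4,0,0,0,4],[0.2,-0.2,-8,0,0,0,4],[0.2,-5,-13,0,0,0,2],[0.2,-10,-18,0,0,0,0],[0.2,-12,-21,0,0,0,0],[0.2,-12,-21,0,0,0,0]]]' 60
python3 - <<'E'
from h import *
print(goto(HOP+.115*HX-.045*HY+.3*Z), HOP, HOP+.075*HX, get_state()['q'])
S=read_camera("side");T=read_camera("top");out=[]
for p,x,y in((T,170,140),(S,210,110)):
  im=cv2.resize(p["frame"][y:y+110,x:x+100],None,fx=4,fy=4,interpolation=2)
  dr=lambda P,col:[cv2.circle(im,tuple(int(v) for v in ((q-[x,y]+.5)*4)),2,col,-1) for q in proj(p,P)]
  hin=HOP+.075*HX+.11*Z
  for th,col in((70,(255,0,0)),(80,(255,0,255)),(90,(0,255,0)),(100,(0,255,255))):
    t=np.radians(th);u=-np.cos(t)*HX+np.sin(t)*Z;n=np.sin(t)*HX+np.cos(t)*Z
    dr([hin+.12*u+.043*n, hin+.15*u+.1*HY+.004*n,hin+.15*u-.1*HY+.004*n],col)
  dr([HOP+a*HX+b*HY+.11*Z for a in(-.075,.075) for b in(-.1,.1)],(255,255,0)); dr([HUB],(255,255,0))
  # deck corners at bottom stop, pile top
  dr([HOP+a*HX+b*HY+.033*Z for a in(-.065,.065) for b in(-.09,.09)],(255,128,0))
  out.append(im)
cv2.imwrite("pics/d.png",np.hstack(out)[:,:,::-1])
E
```

```text
time_s: 23.5
tcp_pos: [0.4543, -0.1488, 0.3116]
orientation: [[-0.991, 0.137, 0.007], [0.137, 0.991, -0.003], [-0.007, -0.002, -1.0]]
force: [-0.3, 0.6, -0.1]
gripper_width: 0.0
[-1.6565e+01  2.7073e+01  1.2280e+00 -2.0000e-03  7.0000e-03 -2.0000e-03] [0.54767463 0.15677083 0.        ] [0.62199223 0.14667655 0.        ] [-3.16161873e-01  1.50656500e-01 -7.20416070e-02  1.34086507e+00
 -3.86262382e-04 -1.78758470e-01]
```

View pics/d.png

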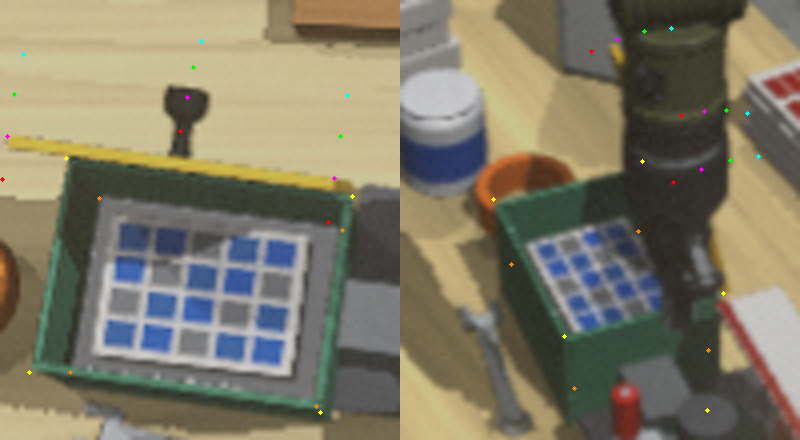

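The calibrated model overlays well. The deck corner sits at its z=33 mm projection (99,198), the pile lies flat and below the rim, and the lid stands at about 80° (magenta dot on the knob at 187,97). Next I go behind the lid beside the knob.

```bash
python3 -m crank '[[[-4.2,6.8,0.3,0,0,0,0],[-8.4,13.5,0.6,0,0,0,0],[-12.6,20.2,0.9,0,0,0,0],[-17,27,1.2,0,0,0,0],[-17,27,1.2,0,0,0,0],[-17,27,1.2,0,0,0,0],[-17,27,1.2,0,0,0,0]]]' 60
python3 - <<'E'
from h import *
s=get_state();A=RT.T;d=s["tcp_pos"]
f=lambda P:np.round(A@(P-d)*100,2)
o=HOP-.045*HY
print("down",f(o+.12*HX+.215*Z),s['q'])
prev=o+.12*HX+.215*Z
for t in list(range(85,-1,-5)):
  r=np.radians(t);P=o+HX*(.075-.105*np.cos(r)+.008*np.sin(r)+.011)+Z*(.11+.105*np.sin(r)+.008*np.cos(r))
  print(t,np.round(A@(P-prev)*100,2))
E
```

```text
time_s: 24.48
tcp_pos: [0.6561, 0.0992, 0.2941]
orientation: [[-0.991, 0.132, -0.004], [0.132, 0.991, -0.001], [0.004, -0.002, -1.0]]
force: [-0.3, 0.1, 0.2]
gripper_width: 0.0002
down [-0.48 -0.25  7.91] [ 1.50180907e-01  5.06949934e-01  4.05872705e-01  1.47391643e+00
 -3.46000391e-04  2.82638833e-01]
85 [ 3.52  0.   -0.03]
80 [4.44 0.   0.02]
75 [5.34 0.   0.15]
70 [ 6.24 -0.    0.36]
65 [ 7.11 -0.    0.65]
60 [7.96 0.   1.01]
55 [8.77 0.   1.44]
50 [9.54 0.   1.94]
45 [10.26  0.    2.51]
40 [10.93  0.    3.14]
35 [11.54 -0.    3.82]
30 [12.09  0.    4.56]
25 [12.58  0.    5.34]
20 [12.99 -0.    6.16]
15 [13.34  0.    7.01]
10 [13.6   0.    7.89]
5 [13.79 -0.    8.79]
0 [13.9 -0.   9.7]
```

```bash
python3 -m crank '[[[-0.5,-0.2,3,0,0,0,0],[-0.5,-0.2,6,0,0,0,0],[-0.5,-0.2,7.9,0,0,0,0],[-0.5,-0.2,7.9,0,0,0,0]]]' 60
python3 -m crank '[[[1.8,0,0,0,0,0,0],[3.5,0,0,0,0,0,0],[4.44,0,0,0,0,0,0],[5.34,0,0.15,0,0,0,0],[6.24,0,0.36,0,0,0,0],[7.11,0,0.65,0,0,0,0]]]' 60
python3 - <<'E'
from h import *
s=get_state();d=s["tcp_pos"]-HOP;print(d@HX,d@HY,d[2],"r66:",.075-.105*np.cos(np.radians(65))+.019,)
E
```

```text
time_s: 24.98
tcp_pos: [0.6593, 0.0938, 0.216]
orientation: [[-0.991, 0.136, -0.004], [0.136, 0.991, -0.001], [0.004, -0.001, -1.0]]
force: [0.2, 0.0, -0.6]
gripper_width: -0.0001
time_s: 25.72
tcp_pos: [0.5915, 0.1049, 0.2111]
orientation: [[-0.991, 0.135, 0.001], [0.135, 0.991, 0.0], [-0.001, 0.0, -1.0]]
force: [1.1, -0.8, 3.2]
gripper_width: -0.0004
0.05035543628190512 -0.04548029449424973 0.21109314282442448 r66: 0.049625082517226554
```

```bash
python3 -m crank '[[[0.85,0,0.36,0,0,0,0],[1.66,0,0.79,0,0,0,0],[2.43,0,1.29,0,0,0,0],[3.15,0,1.86,0,0,0,0],[3.82,0,2.49,0,0,0,0],[4.43,0,3.17,0,0,0,0],[4.98,0,3.91,0,0,0,0],[5.47,0,4.69,0,0,0,0],[5.88,0,5.51,0,0,0,0],[6.23,0,6.36,0,0,0,0]]]' 60
python3 -m crank '[[[0.2,0,0.88,0,0,0,0],[0.3,0,1.78,0,0,0,0],[0.3,0,2.3,0,0,0,0]]]' 60
python3 -m crank '[[[0,0,0.2,0,0,0,0],[0,0,0.4,0,0,0,0],[0,0,0.45,0,0,0,0]]]' 60
```

```text
time_s: 26.98
tcp_pos: [0.5292, 0.1132, 0.1465]
orientation: [[-0.991, 0.134, -0.0], [0.134, 0.991, -0.0], [0.0, -0.0, -1.0]]
force: [0.5, 0.2, 1.0]
gripper_width: -0.0
time_s: 27.35
tcp_pos: [0.5263, 0.1135, 0.1233]
orientation: [[-0.991, 0.134, -0.001], [0.134, 0.991, -0.0], [0.001, -0.0, -1.0]]
force: [-0.1, -0.1, 0.2]
gripper_width: -0.0003
time_s: 27.72
tcp_pos: [0.5269, 0.1136, 0.1198]
orientation: [[-0.991, 0.134, 0.0], [0.134, 0.991, -0.0], [-0.0, -0.0, -1.0]]
force: [-1.2, -0.9, 0.7]
gripper_width: 0.0002
```

```bash
python3 -m crank '[[[0,0,0.15,0,0,0,0],[0,0,0.3,0,0,0,0],[0,0,0.4,0,0,0,0]]]' 60
python3 - <<'E'
from h import *
S=read_camera("side");T=read_camera("top");cv2.imwrite("pics/l.png",np.hstack([cv2.resize(p["frame"][y:y+110,x:x+100],None,fx=4,fy=4,interpolation=2) for p,x,y in((T,170,140),(S,210,110))])[:,:,::-1])
E
```

```text
time_s: 28.1
tcp_pos: [0.527, 0.1137, 0.1183]
orientation: [[-0.991, 0.134, 0.002], [0.134, 0.991, 0.0], [-0.002, 0.001, -1.0]]
force: [-6.4, -1.3, 22.4]
gripper_width: -0.0003
```

View pics/l.png

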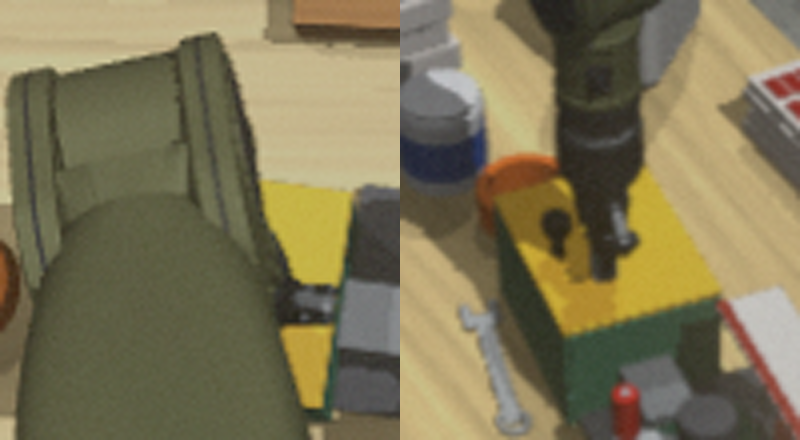

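The lid is closed: it lies flat on the rim and the contact is hard (22 N) at 118 mm, the closed-lid height. I lift clear and check.

```bash
python3 -m crank '[[[0,0,-1,0,0,0,0],[0,0,-4,0,0,0,0],[0,0,-9,0,0,0,0],[0,0,-15,0,0,0,0],[4,-5,-17,0,0,0,0],[8,-10,-17,0,0,0,0],[12,-15,-17,0,0,0,0],[12,-15,-17,0,0,0,0],[12,-15,-17,0,0,0,0]]]' 60
python3 - <<'E'
from h import *
S=read_camera("side");T=read_camera("top");out=[]
hin=HOP+.075*HX+.11*Z
for p,x,y in((T,170,140),(S,210,110)):
  im=cv2.resize(p["frame"][y:y+110,x:x+100],None,fx=4,fy=4,interpolation=2)
  for th,col in((0,(255,0,0)),(4,(0,255,255))):
    t=np.radians(th);u=-np.cos(t)*HX+np.sin(t)*Z;n=np.sin(t)*HX+np.cos(t)*Z
    for q in proj(p,[hin+.12*u+.043*n,hin+.15*u+.1*HY+.008*n,hin+.15*u-.1*HY+.008*n]): cv2.circle(im,tuple(int(v) for v in((q-[x,y]+.5)*4)),2,col,-1)
  out.append(im)
cv2.imwrite("pics/e.png",np.hstack(out)[:,:,::-1])
print(get_state()["force"])
for n in["tape_roll","wrench","mug","ink_can"]: print(n,[np.round(d["pixel"],1).tolist() for p in(S,T) for d in pinpoint(n,p)[:1]])
E
```

```text
time_s: 29.32
tcp_pos: [0.388, -0.0191, 0.2861]
orientation: [[-0.991, 0.136, 0.002], [0.136, 0.991, 0.0], [-0.002, 0.001, -1.0]]
force: [0.0, -0.1, 1.1]
gripper_width: 0.0001
[-1.04782654  0.00105947  0.11884275]
tape_roll [[236.8, 163.9], [158.3, 209.6]]
wrench [[232.6, 202.4], [222.5, 254.3]]
mug [[179.9, 173.2], [131.6, 289.5]]
ink_can [[218.9, 149.1], [123.6, 225.8]]
```

View pics/e.png

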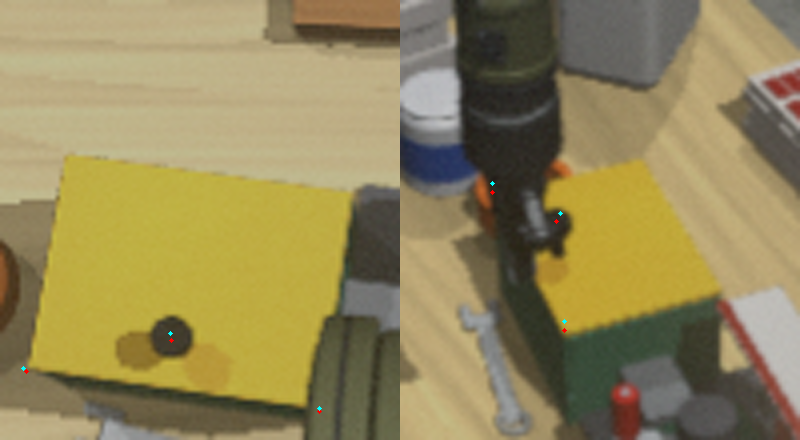

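The lid corner in the side view (565,331) sits on the 0° prediction, so it is closed, and the robot is clear. The bystanders have not moved. I hand in.

```bash
python3 -c "
from rig import *
job_done();print(get_state()['time_s'])"
```

```text
the job is handed in; nothing more can be done
the job is handed in; nothing more can be done
```

I wound the crank clockwise through about 719°, changing handles each half turn. At its hard stop the handle stopped moving and the side force rose to about 20 N. I then pushed the yellow lid shut at about 0.7 rad/s with closed fingers beside the knob. I handed in at about 29 s, and `job_done` gives no verdict.

**Last checks:**
- **Lift and pile:** before closing the lid, one visible deck corner matched where it should be at 33 mm, and the pile lay flat below the rim. The deck network had only ever seen the lift at the start, with a low score, so the height rests on that corner and the stop. I could not see the pile once the lid was shut.
- **Lid:** I felt firm contact (22 N) at 118 mm, the closed height. The side view shows the front corner on the 0° prediction, and it stayed there after I let go.
- **Bystanders:** I rechecked only the tape roll, wrench, mug and ink can. Their network pixels differ from the start by up to about 5 px, which is within the networks' scatter, and the arm never went near them. The brush, bundle and block were not rechecked, and the arm did not go near them either.
- **Disagreements:** the network's first hub and lid-knob positions were about 1–3 cm off the known sizes, so I used hand-picked points, which matched the given sizes.

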